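# Put the fabric shaver away in its cutout tray

### The arm

A 7-joint arm with a two-finger parallel gripper is mounted at the origin on the work surface. World frame = base frame: x ahead of the robot, y to its left, z up, the work surface at z = 0. Lengths are in m, angles in degrees, forces in N, time in s.
With the tool pointing down it reaches from about 0.425 to 0.8 m from the base axis. Payload 8.3 kg.
Tool frame: the origin (TCP) lies on the centre line of the jaws, within the pads' length; the fingertips stand 22 mm ahead of it and the grasp point (between the pads) lies 3 mm ahead of it; z points along the fingers, y is the line along which they close (so a half turn about z gives the same grasp; the last joint's range is limited). The gripper opens to 85 mm and grips with 20 to 120 N. Pads are 22 mm wide; open, the fingers measure 114 mm over their backs; the gripper's body (76 mm by 85 mm) begins 54 mm behind the grasp point. The pads swing forward as they close: fully open they stand 13 mm farther back than shut.
Start: joints at [73.115, 21.967, 0.94, 78.501, -0.361, 79.538, -2.664], TCP at [0.144, -0.608, 0.253] pointing down, gripper open.
Joint ranges: [-169.22, 169.22], [-14.56, 117.87], [-87.37, 89.26], [10.42, 133.3], [-82.24, 262.24], [0.94, 117.77], [-172.7, 172.7]. Speed limits (degrees/s): [136.94, 136.94, 172.46, 172.46, 180, 180, 180].

### API

Orientations are given as a 3x3 rotation matrix whose columns are the frame's x, y, z axes.
In Python, from station import env, imaging gives the robot as it stands. The module is installed in compiled form; this text tells all that it offers.
- The arm moves only by the tool send_path, called after "Request:" as name(argument=value, ...) on one line, values as JSON. Schema: {"type":"object","properties":{"plan":{"type":"string"},"finger_gap":{"type":"number"},"force":{"type":"number"},"only":{"type":"string"},"quiet":{"type":"boolean"},"lines":{"type":"string"}},"required":["plan"],"additionalProperties":false}. plan is a string of 1 to 12 rows, parted by a bar, with the numbers parted by commas; each row has 4 numbers: dx, dy, dz in shares of 60 cm (1.0 is 60 cm), then a turn about the tool's z in a scale on which 1.0 is 120 degrees; each row is the pose to reach, as a shift and turn from the pose commanded when the call began, along the tool's axes at that moment; what a row does not reach only later rows make up. A row lasts 1/10 s, in which the tool goes at most 0.05 m and 8.59 degrees, less where a joint would pass 70% of its speed; a pose out of reach is approached as far as the arm can. finger_gap is the finger opening in m, set as the call begins (left out keeps the last). The fingers move at their own pace and stop on an object; force is the grip in N (left out, the last holds). Time passes only in rows, so rows that do not move let the fingers close. The tool returns the time, the measured TCP pose, the force, the opening and the grip force at its end. only (a regular expression) keeps the lines of the reply that match it, lines (a string "A,B") keeps lines A to B, and quiet returns only ok. Input that does not fit is refused with a message, and nothing moves.
- env.get_obs(): the state, without advancing time (a new reading comes with each control period).
- imaging.grab_frame(name): name is "side" or "top"; returns a dict with "image" (384x512x3 uint8, blue, green, red), "range_z" (384x512 float32, m along the optical axis (not along the pixel's ray), 0 where there is no reading), "camera_matrix" (3x3 intrinsics, pixels), "k1" (the pictures are not rectified: a ray, as slopes to the right and down, at radius r is drawn at 1 + k1 r^2 times it, then the intrinsics apply), "R" (3x3) and "t" (3): a world point X has camera coordinates R X + t. Camera axes: x right, y down, z forward; pixel columns grow to the right and rows downward; lengths in m; the calibration is good to about 2 mm. A picture is of the moment at which its call begins.
- env.hand_in(): hands the job in; it is judged then, once.
The state is a dict: "time_s": time; "joint_positions": joint angles; "joint_velocities": joint speeds; "effort": joint torques, N m; "eef_pos": TCP position; "tool_rot": TCP orientation; "contact_force": force on the tool from outside, world axes, zero at the start; "ft_torque": the same for the moment, N m; "grip_width": finger opening in m; "finger_force": force on a finger pad.
Only numpy, scipy, OpenCV 4.12 (cv2) and the standard library are available. Lean on these libraries where they do the work, as an engineer would, in place of code of your own. Each camera call takes 0.05 s, during which the arm holds its last target. There are 200 camera calls.

### The job

Put the white fabric shaver away in its keyhole-shaped cutout in the plywood tray, its round head in the round end and its handle in the slot, so that it lies flat and fully home, foil upwards. Set it down rather than dropping it, let go of it, and leave the wooden clothes brush undisturbed in the cutout next to it.

Things in the scene. Friction and masses are not known exactly. Their poses are not given: they have to be found in the camera images.
- fabric_shaver: White electric fabric shaver lying flat, 156 mm long, 0.22 kg, paddle-shaped: handle 30 wide, 36 high; round head 72 in diameter, 40 high, a steel foil disc on top. Origin: underside of the handle, near the centre of mass: grip here across y. x points to the head, centred at x=+63 mm; handle's end at x=-57; z up. Yaw can be any. A loose 12 mm high clothes peg lies 100 mm behind the origin.
- recess (a point): Empty keyhole cutout of the tray: the point on its grey floor where the shaver's origin comes when centred in it. x points to its round end, z up. Floor 8 mm over the counter, 12 mm deep; the seated shaver stands proud. Round end: octagon 92 mm across flats, centred at x=+63 mm. Handle slot 50 mm wide, ending at x=-67. About 10 mm of room all round the shaver.
- tray: Light plywood tray, 212 mm along x, 220 mm along y, 20 mm high, fixed to the counter. Origin: centre of its underside. The keyhole cutout's point is at x=-21, y=+46, z=8 mm; the rectangular cutout beside it, centred at x=0, y=-60 mm, already holds the clothes brush.
- clothes_brush: Dark wooden clothes brush, 140 x 44 x 36 mm, a bystander lying in the tray's rectangular cutout, its top 44 mm over the counter. Origin: centre of its underside; x along the brush.
Things that resemble listed ones, but are neither listed nor needed, are in the scene too. Leave any green look-alike of the fabric_shaver alone.

How it is judged (in metres and radians):
On the way:
1. the shaver is lifted off the counter (height (world z) of fabric_shaver above 0.025 m), for 0.1 s.
At the end, for the whole second after the job is handed in: The shaver lies released and at rest in the keyhole cutout: its origin within 18 mm of the cutout's point seen from above and within 4 mm of the cutout's floor in height, tilted less than 4.5 degrees, its length within 14 degrees of the cutout's; the brush is within 25 mm of where it was (horizontal distance between fabric_shaver and recess below 0.018 m and z of fabric_shaver in the frame of recess between -0.004 and 0.004 m and angle between fabric_shaver's own z axis and vertical below 0.08 rad and angle between the x axis of fabric_shaver and the x axis of recess, either way round below 0.25 rad and linear speed of fabric_shaver below 0.02 m/s and contact force between the fingers and fabric_shaver below 0.1 N and distance of clothes_brush from where it was at the start of the episode below 0.025 m); the robot touches nothing.
It fails at once if the clothes brush is moved by more than 25 mm (distance of clothes_brush from where it was at the start of the episode above 0.025 m).
It fails at once if the shaver is dropped: over the cutout, let go of with its underside more than 35 mm above the cutout's floor (horizontal distance between fabric_shaver and recess below 0.08 m and z of fabric_shaver in the frame of recess above 0.035 m and contact force between the fingers and fabric_shaver below 0.05 N).
It also fails if it takes over 35 s, if anything falls off the work surface, if the arm or the gripper's body presses on something with over 40 N, if the wrist force passes 120 N, or if a joint passes its speed limit or range.

## Working session

There is one attempt and no reset: what is moved stays moved. The work goes in short steps, Python scripts to look and compute and a tool call to move; the robot and the scene stay as the last step left them, time stands still between calls to the robot, and variables do not carry over. Pictures are saved under pics/ and viewed, at most 10 in all, crops included, and the job is handed in when it is done.

```bash
mkdir -p pics; cat > h.py <<'E'
import numpy as np, cv2
from station import env, imaging
def grab(n):
    f=imaging.grab_frame(n); return f
def cloud(f):
    K=np.array(f["camera_matrix"],float); z=f["range_z"]; h,w=z.shape
    u,v=np.meshgrid(np.arange(w),np.arange(h))
    p=np.stack([u,v],-1).reshape(-1,1,2).astype(np.float64)
    s=cv2.undistortPoints(p,K,np.array([f["k1"],0,0,0.])).reshape(h,w,2)
    c=np.dstack([s[...,0]*z,s[...,1]*z,z])
    P=(c-np.array(f["t"]).ravel())@np.array(f["R"])
    P[z==0]=np.nan
    return P
E
python3 - <<'E'
from h import *
for n in("top","side"):
    f=grab(n); cv2.imwrite(f"pics/{n}0.png",f["image"]); np.save(n+"0.npy",cloud(f))
    print(n,-np.array(f["R"]).T@np.array(f["t"]).ravel(),np.array(f["R"]).round(2).tolist(), f["k1"],(f["range_z"]>0).mean())
o=env.get_obs(); print(o["eef_pos"],o["tool_rot"],o["grip_width"],o["time_s"])
E
```

```text
top [ 0.30800221 -0.0173578   0.99888647] [[0.02, -1.0, 0.02], [-0.98, -0.02, -0.19], [0.19, -0.02, -0.98]] -0.054666474218838274 0.995880126953125
side [ 0.43135447 -0.54565984  0.61615768] [[0.99, -0.1, -0.01], [-0.08, -0.73, -0.68], [0.07, 0.68, -0.73]] 0.029975634041013093 0.9960479736328125
[ 0.14350621 -0.60786761  0.25239395] [[ 9.73246408e-01  2.29763474e-01 -4.19814447e-04]
 [ 2.29763856e-01 -9.73244929e-01  1.69670224e-03]
 [-1.87420816e-05 -1.74776755e-03 -9.99998472e-01]] 0.08542837577251249 0.1
```

View pics/top0.png

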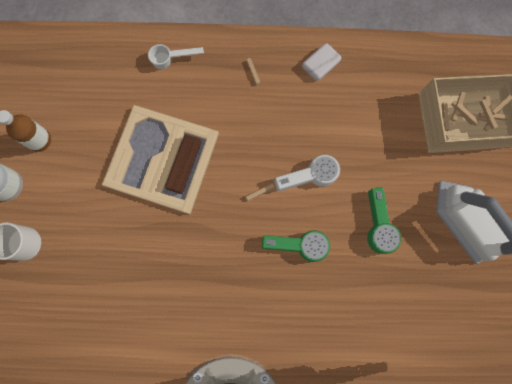

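View pics/side0.png

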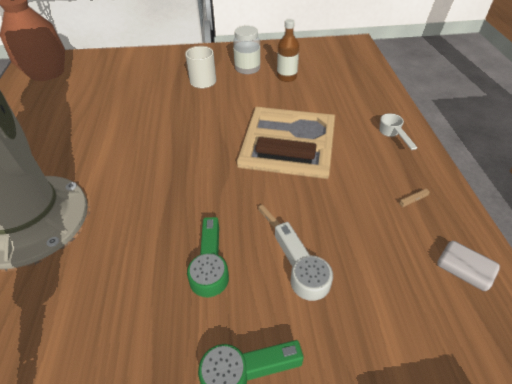

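The top view shows the white shaver with its head at about (324,171), its handle end at (278,184) and a peg behind it at (257,193). The tray is at (161,160), with the keyhole's round end at (150,135), its slot at (135,180) and the brush at (184,163). Next I'll measure these with the depth data.

```bash
cat > m.py <<'E'
from h import *
def shaver(P,img,lo=0.012):
    """origin, yaw from white raised points near expected place"""
    hsv=cv2.cvtColor(img,cv2.COLOR_BGR2HSV); z=P[...,2]
    return (hsv[...,1]<60)&(z>lo)&(z<0.08)
def comp(m,seed):
    n,l,s,c=cv2.connectedComponentsWithStats(m.astype(np.uint8))
    k=1+np.argmin(np.hypot(*(c[1:]-seed).T)+1e3*(s[1:,4]<60)); return l==k
def pose(Q,zh):
    q=Q[:,:2].astype(np.float32); 
    hd=Q[Q[:,2]>zh,:2].astype(np.float32)
    return q,hd
E
python3 - <<'E'
from m import *
for n,seed in(("top",(310,174)),("side",(302,260))):
    P=np.load(n+"0.npy"); img=cv2.imread(f"pics/{n}0.png")
    c=comp(shaver(P,img),seed); Q=P[c]
    # rays->plane: surface points directly; top surfaces
    for lo,hi in((.033,.0375),(.0378,.045)):
        S=Q[(Q[:,2]>lo)&(Q[:,2]<hi)]
        if len(S)>5: print(n,lo,len(S),cv2.minAreaRect((S[:,:2]*1000).astype(np.float32)),cv2.minEnclosingCircle((S[:,:2]*1000).astype(np.float32)))
    print(c.sum(),np.percentile(Q[:,2],[1,50,99]),cv2.minAreaRect((Q[:,:2]*1000).astype(np.float32)))
    # whole tray: wood z 17..23mm, + recess floor 8mm
    hsv=cv2.cvtColor(img,cv2.COLOR_BGR2HSV)
    seedt=(161,160) if n=="top" else (289,141)
    z=P[...,2]; yy,xx=np.mgrid[:384,:512]; near=np.hypot(xx-seedt[0],yy-seedt[1])<75
    T=P[near&(z>.016)&(z<.024)]
    print("tray",cv2.minAreaRect((T[:,:2]*1000).astype(np.float32)), np.median(T[:,2]))
    B=P[near&(z>.038)&(z<.05)]
    print("brush",cv2.minAreaRect((B[:,:2]*1000).astype(np.float32)),len(B))
    F=near&(z>.003)&(z<.014)&(hsv[...,1]<110)&(hsv[...,0]>90)
    G=P[F]; print("floor",len(G),np.median(G,0),cv2.minAreaRect((G[:,:2]*1000).astype(np.float32)))
    print("table z",np.nanmedian(P[near&(z<.003)][:,2]))
    # peg
    W=near*False; s=(257,193) if n=="top" else (267,214)
    W=(np.hypot(xx-s[0],yy-s[1])<14)&(z>.006)&(z<.02); print("peg",P[W].mean(0),W.sum())
E
```

```text
top 0.033 513 ((544.7564086914062, -167.133056640625), (69.61763763427734, 151.5790252685547), 7.176568031311035) ((537.0888671875, -168.90882873535156), 76.77763366699219)
top 0.0378 475 ((546.4794921875, -168.19244384765625), (64.01961517333984, 145.09188842773438), 7.22944450378418) ((536.03076171875, -169.3377685546875), 73.42399597167969)
1201 [0.01461077 0.03690058 0.04324917] ((544.3197021484375, -166.73312377929688), (69.67951202392578, 152.64939880371094), 7.729821681976318)
tray ((573.483154296875, 183.62698364257812), (222.52687072753906, 213.2280731201172), 73.32572937011719) 0.019182029601210654
brush ((555.353759765625, 126.01950073242188), (44.30194091796875, 139.36708068847656), 73.08235168457031) 1044
floor 1801 [0.59651523 0.22435268 0.00719648] ((575.325439453125, 184.3648681640625), (174.812255859375, 170.7409210205078), 74.64392852783203)
table z -0.0008742442084594864
peg [ 0.49375666 -0.05286974  0.01099485] 110
side 0.033 844 ((541.005126953125, -168.31350708007812), (69.89083862304688, 154.5843963623047), 14.368016242980957) ((537.269775390625, -169.19781494140625), 77.37345886230469)
side 0.0378 819 ((546.3585205078125, -170.97950744628906), (60.60052490234375, 142.12184143066406), 7.114293098449707) ((536.1712646484375, -171.57321166992188), 73.20698547363281)
2139 [0.01304052 0.03667852 0.04099093] ((531.2588500976562, -172.91293334960938), (70.46450805664062, 153.98037719726562), 27.871641159057617)
tray ((600.7510375976562, 278.0120544433594), (419.7074279785156, 212.54347229003906), 73.42547607421875) 0.019879820132119794
brush ((603.3438720703125, 288.7952575683594), (384.5414123535156, 138.11294555664062), 73.84398651123047) 823
floor 709 [0.61478271 0.22845504 0.0080358 ] ((577.5078125, 188.205078125), (162.4929962158203, 168.56036376953125), 75.81597900390625)
table z -0.00010558775576160897
peg [ 0.4947913  -0.05256913  0.01148883] 136
```

```bash
cat >> m.py <<'E'
from scipy.optimize import least_squares
def fit(Q):
    """Q: shaver top points (m). head disc centre+handle axis, iterated"""
    q=Q[:,:2]*1000
    far=q[np.argmax(np.hypot(*(q-q.mean(0)).T))]
    c,r=cv2.minEnclosingCircle(q.astype(np.float32)); e=np.array(far)
    d=np.array(c)-e; d/=np.hypot(*d)
    for i in range(15):
        s=q@d; s0,s1=np.percentile(s,[.3,99.7]); L=s1-s0
        # handle: first 70 mm behind
        H=q[(s>s0+6)&(s<s0+68)]; Hd=q[s>s1-66]
        hull=cv2.convexHull(Hd.astype(np.float32))[:,0]
        n=np.array([-d[1],d[0]]); 
        w=lambda A:(np.percentile(A@n,1)+np.percentile(A@n,99))/2
        mh=H.mean(0); mh=mh+n*(w(H)-mh@n)
        md=Hd.mean(0); md=md+n*(w(Hd)-md@n)
        d2=md-mh; d=d2/np.hypot(*d2)
    s=q@d; s0,s1=np.percentile(s,[.3,99.7]); n=np.array([-d[1],d[0]])
    o=d*((s0+s1)/2-21)+n*((mh+md)/2@n)
    return o,np.degrees(np.arctan2(d[1],d[0])),s1-s0
E
python3 - <<'E'
from m import *
for n,seed in(("top",(310,174)),("side",(302,260))):
    P=np.load(n+"0.npy"); img=cv2.imread(f"pics/{n}0.png")
    Q=P[comp(shaver(P,img),seed)]; Q=Q[Q[:,2]>.031]
    print(n,fit(Q))
    seedf=(144,155) if n=="top" else (295,129)
    hsv=cv2.cvtColor(img,cv2.COLOR_BGR2HSV);z=P[...,2]; yy,xx=np.mgrid[:384,:512]
    near=np.hypot(xx-seedf[0],yy-seedf[1])<75
    F=near&(z>.003)&(z<.013)&(hsv[...,1]<110)&(hsv[...,0]>90)
    G=P[comp(F,seedf)]; print("keyhole",len(G),fit(G))
E
```

```text
top (array([ 530.23975774, -148.20101492]), np.float64(-71.87979043780729), np.float64(150.74351381952073))
keyhole 1556 (array([567.18347791, 235.24857567]), np.float64(-16.759774021297776), np.float64(168.847607183136))
side (array([ 531.79883871, -149.62305074]), np.float64(-72.29411484682777), np.float64(152.16408865882386))
keyhole 648 (array([569.42991236, 241.0938256 ]), np.float64(-17.81289586779345), np.float64(167.54404882242176))
```

Both views agree. The shaver origin is at about (0.531, -0.149) with yaw -72°, and the recess is at about (0.567, 0.2345) with yaw -17°. I'll move above the shaver now.

Careful with the scale: shifts go in shares of 60 cm and turns go in shares of 120 degrees. That gives: 0.482 m / 0.6 = 0.8033, -0.358 m / 0.6 = -0.5967, -94.7 degrees / 120 = -0.7892.

Request:
send_path(plan="0.0667,-0.05,0,-0.0667 | 0.1333,-0.1,0,-0.1333 | 0.2,-0.15,0,-0.2 | 0.2667,-0.2,0,-0.2667 | 0.3333,-0.25,0,-0.3333 | 0.4,-0.3,0.0167,-0.4 | 0.4667,-0.35,0.0333,-0.4667 | 0.5333,-0.4,0.05,-0.5333 | 0.6,-0.45,0.0667,-0.6 | 0.6667,-0.5,0.1,-0.6667 | 0.7333,-0.55,0.1333,-0.7333 | 0.8033,-0.5967,0.1667,-0.7892", finger_gap=0.085, force=60)

```text
time_s: 1.3
eef_pos: [0.5212, -0.1584, 0.1585]
tool_rot: [[-0.314, 0.949, 0.0], [0.949, 0.314, -0.0], [-0.0, 0.0, -1.0]]
contact_force: [0.2, -0.2, 0.2]
grip_width: 0.0849
finger_force: 0.0
```

Request:
send_path(plan="0,0,0,0 | 0,0,0,0")

```text
time_s: 1.5
eef_pos: [0.5205, -0.1584, 0.1581]
tool_rot: [[-0.311, 0.95, -0.002], [0.95, 0.311, 0.001], [0.002, -0.001, -1.0]]
contact_force: [-0.3, -0.5, -0.1]
grip_width: 0.085
finger_force: 0.0
```

To row units: 0.075 m / 0.6 = 0.125, 0.04 m / 0.6 = 0.0667.

Request:
send_path(plan="0.0092,0.0208,0,0 | 0.0092,0.0208,0.0667,0 | 0.0092,0.0208,0.125,0 | 0.0092,0.0208,0.125,0 | 0.0092,0.0208,0.125,0")

```text
time_s: 2.0
eef_pos: [0.5308, -0.1515, 0.085]
tool_rot: [[-0.307, 0.952, -0.0], [0.952, 0.307, 0.0], [0.0, -0.0, -1.0]]
contact_force: [0.5, -0.0, 0.9]
grip_width: 0.0847
finger_force: 0.0
```

```bash
python3 - <<'E'
from m import *
f=grab("side"); cv2.imwrite("pics/s1.png",cv2.resize(f["image"][170:330,210:400],None,fx=3.5,fy=3.5))
E
```

```text
(no output)
```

View pics/s1.png

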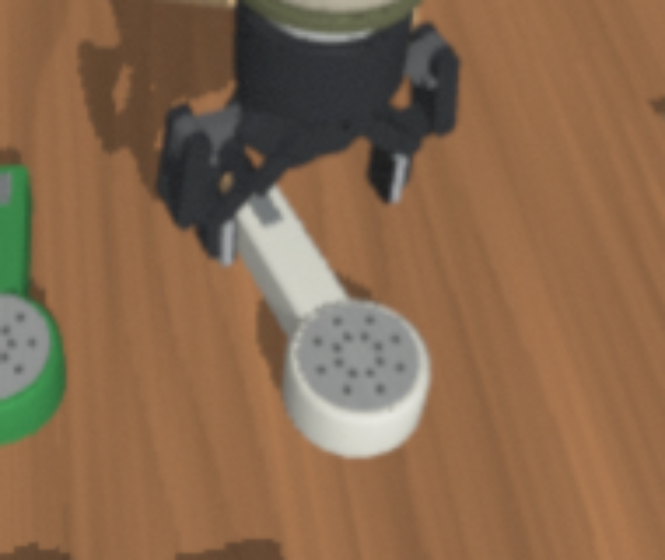

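The fingers straddle the handle, with tips at crop positions (225,255) and (390,190) and the handle between them. I'll descend and grip.

To row units: 0.048 m / 0.6 = 0.08, 0.002 m / 0.6 = 0.0033.

Request:
send_path(plan="0.0033,0,0.0417,0 | 0.0033,0,0.08,0 | 0.0033,0,0.08,0 | 0.0033,0,0.08,0")

```text
time_s: 2.45
eef_pos: [0.5311, -0.1493, 0.0381]
tool_rot: [[-0.308, 0.951, 0.002], [0.951, 0.308, -0.001], [-0.001, 0.002, -1.0]]
contact_force: [0.4, -0.1, -0.4]
grip_width: 0.0851
finger_force: 0.0
```

Request:
send_path(plan="0,0,0,0 | 0,0,0,0 | 0,0,0,0 | 0,0,0,0 | 0,0,0,0 | 0,0,0,0 | 0,0,0,0 | 0,0,0,0", finger_gap=0.0, force=70)

```text
time_s: 3.25
eef_pos: [0.5308, -0.1491, 0.0372]
tool_rot: [[-0.309, 0.951, 0.002], [0.951, 0.309, -0.0], [-0.001, 0.001, -1.0]]
contact_force: [-1.9, -0.4, 6.8]
grip_width: 0.0287
finger_force: 71.5
```

To row units: -0.08 m / 0.6 = -0.1333, -0.05 m / 0.6 = -0.0833.

Request:
send_path(plan="0,0,-0.0333,0 | 0,0,-0.0833,0 | 0,0,-0.1333,0 | 0,0,-0.1333,0 | 0,0,-0.1333,0")

```text
time_s: 3.75
eef_pos: [0.5301, -0.1491, 0.1164]
tool_rot: [[-0.309, 0.951, 0.001], [0.951, 0.309, -0.0], [-0.001, 0.0, -1.0]]
contact_force: [-0.2, 0.1, -1.8]
grip_width: 0.0286
finger_force: 70.4
```

```bash
python3 - <<'E'
from m import *
f=grab("side"); P=cloud(f); cv2.imwrite("pics/s2.png",cv2.resize(f["image"][130:330,210:400],None,fx=3,fy=3))
m=(cv2.cvtColor(f["image"],cv2.COLOR_BGR2HSV)[...,1]<60)&(P[...,2]>.1)&(P[...,2]<.14)&(P[...,1]<-.17)&(P[...,0]>.49)&(P[...,0]<.63)
Q=P[m]; print(len(Q))
z=Q[:,2]; T=Q[z>np.percentile(z,30)]; A=np.c_[T[:,:2],np.ones(len(T))]; print("slope",np.linalg.lstsq(A,T[:,2],rcond=None)[0],np.median(T,0), cv2.minEnclosingCircle((T[:,:2]*1e3).astype(np.float32)))
E
```

```text
1595
slope [-0.00085497  0.01536482  0.12178178] [ 0.54956119 -0.21018474  0.11812189] ((546.1621704101562, -206.74920654296875), 38.5231819152832)
```

View pics/s2.png

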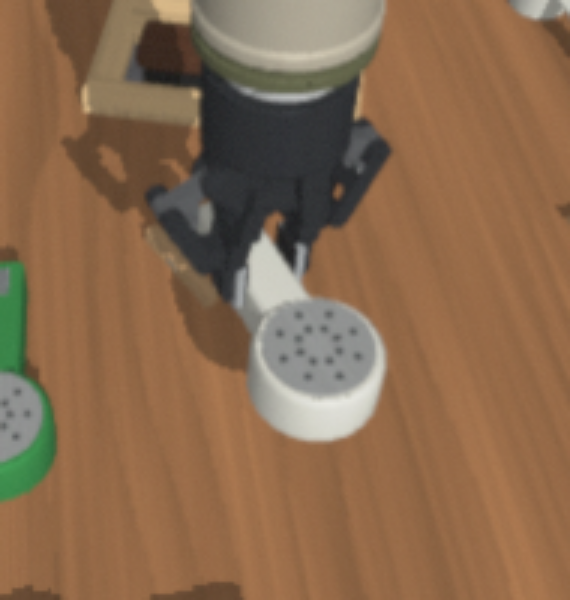

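The shaver is held level, with its head at crop (316,350), exactly where I predicted. I'll carry it over the cutout.

To row units: 0.3534 m / 0.6 = 0.589, 0.1536 m / 0.6 = 0.256, -55 degrees / 120 = -0.4583.

Request:
send_path(plan="0.0333,0.015,0,-0.025 | 0.0833,0.0367,0,-0.0667 | 0.1417,0.0617,0,-0.1083 | 0.2,0.0867,0,-0.1583 | 0.2583,0.1117,0,-0.2083 | 0.3167,0.1383,0,-0.2583 | 0.375,0.1633,0,-0.3083 | 0.4333,0.1883,0,-0.3583 | 0.4917,0.2133,0,-0.4 | 0.5417,0.235,0,-0.4333 | 0.575,0.25,0,-0.45 | 0.589,0.256,0,-0.4583")

```text
time_s: 5.0
eef_pos: [0.5652, 0.2381, 0.1147]
tool_rot: [[-0.958, 0.287, -0.003], [0.287, 0.958, 0.001], [0.003, 0.0, -1.0]]
contact_force: [0.3, 0.2, -1.6]
grip_width: 0.0289
finger_force: 70.2
```

Request:
send_path(plan="0,0,0,0 | 0,0,0,0 | 0,0,0,0")

```text
time_s: 5.3
eef_pos: [0.5674, 0.2325, 0.1158]
tool_rot: [[-0.955, 0.295, -0.0], [0.295, 0.955, -0.001], [-0.0, -0.001, -1.0]]
contact_force: [-0.5, -0.0, -1.1]
grip_width: 0.0285
finger_force: 70.3
```

```bash
python3 - <<'E'
from m import *
f=grab("top"); P=cloud(f); cv2.imwrite("pics/t3.png",cv2.resize(f["image"][80:240,80:260],None,fx=3.5,fy=3.5))
f=grab("side"); cv2.imwrite("pics/s3.png",cv2.resize(f["image"][80:200,210:370],None,fx=4,fy=4))
m=(cv2.cvtColor(f["image"],cv2.COLOR_BGR2HSV)[...,1]<60)
P=cloud(f); m&=(P[...,2]>.1)&(P[...,2]<.135)&(P[...,0]>.58)&(P[...,0]<.7)&(P[...,1]<.29)&(P[...,1]>.15)
T=P[m]; T=T[T[:,2]>np.percentile(T[:,2],30)]
A=np.c_[T[:,:2],np.ones(len(T))]; print(len(T),"slope",np.linalg.lstsq(A,T[:,2],rcond=None)[0],np.median(T,0),cv2.minEnclosingCircle((T[:,:2]*1e3).astype(np.float32)))
E
```

```text
440 slope [0.02347289 0.02886627 0.09683385] [0.62373791 0.21141786 0.11786987] ((619.310546875, 220.2969512939453), 45.384735107421875)
```

View pics/s3.png

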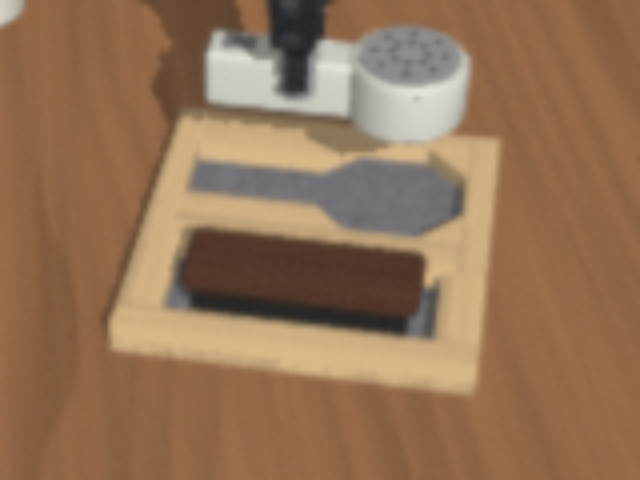

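The shaver is level over the cutout, with its head at crop (412,80) and the empty keyhole at (325,195). I'll descend.

To row units: 0.062 m / 0.6 = 0.1033, 0.002 m / 0.6 = 0.0033.

Request:
send_path(plan="0,0.0033,0.0167,0 | 0,0.0033,0.05,0 | 0,0.0033,0.075,0 | 0,0.0033,0.0917,0 | 0,0.0033,0.1,0 | 0,0.0033,0.1033,0 | 0,0.0033,0.1033,0 | 0,0.0033,0.1033,0")

```text
time_s: 6.2
eef_pos: [0.5681, 0.2368, 0.0549]
tool_rot: [[-0.956, 0.293, 0.001], [0.293, 0.956, 0.001], [-0.001, 0.001, -1.0]]
contact_force: [0.5, 0.3, -2.3]
grip_width: 0.0288
finger_force: 70.3
```

Request:
send_path(plan="0,0,0.0033,0 | 0,0,0.0067,0 | 0,0,0.01,0 | 0,0,0.0117,0 | 0,0,0.0117,0 | 0,0,0.0117,0")

```text
time_s: 6.8
eef_pos: [0.5677, 0.2365, 0.0472]
tool_rot: [[-0.956, 0.293, 0.0], [0.293, 0.956, 0.0], [-0.0, 0.0, -1.0]]
contact_force: [0.5, 0.1, -2.1]
grip_width: 0.0287
finger_force: 70.3
```

To row units: 0.002 m / 0.6 = 0.0033, -0.001 m / 0.6 = -0.0017.

Request:
send_path(plan="0,-0.0017,0.0017,0 | 0,-0.0017,0.0033,0 | 0,-0.0017,0.0033,0 | 0,-0.0017,0.0033,0")

```text
time_s: 7.2
eef_pos: [0.5674, 0.2354, 0.0452]
tool_rot: [[-0.956, 0.293, 0.0], [0.293, 0.956, -0.0], [-0.0, -0.0, -1.0]]
contact_force: [0.5, 0.1, -1.5]
grip_width: 0.0291
finger_force: 70.4
```

```bash
python3 - <<'E'
from m import *
f=grab("side"); cv2.imwrite("pics/s4.png",cv2.resize(f["image"][80:200,210:370],None,fx=4,fy=4))
E
```

```text
(no output)
```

View pics/s4.png

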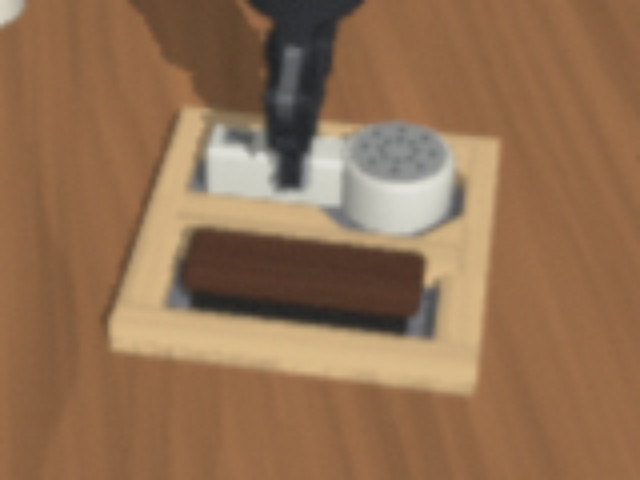

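The shaver is inside the cutout with clearance all round, and the brush hasn't moved. I'll go the last millimetre and release.

To row units: 0.0015 m / 0.6 = 0.0025, 0.001 m / 0.6 = 0.0017.

Request:
send_path(plan="0,0,0.0017,0 | 0,0,0.0025,0 | 0,0,0.0025,0")

```text
time_s: 7.55
eef_pos: [0.5675, 0.2355, 0.0452]
tool_rot: [[-0.956, 0.293, 0.001], [0.293, 0.956, -0.001], [-0.001, -0.0, -1.0]]
contact_force: [-5.7, -4.4, 13.0]
grip_width: 0.0286
finger_force: 72.3
```

Request:
send_path(plan="0,0,0,0 | 0,0,0,0 | 0,0,0,0 | 0,0,0,0", finger_gap=0.06)

```text
time_s: 7.95
eef_pos: [0.5673, 0.2356, 0.0436]
tool_rot: [[-0.956, 0.293, -0.0], [0.293, 0.956, 0.0], [0.0, 0.0, -1.0]]
contact_force: [0.5, -1.0, -0.3]
grip_width: 0.0602
finger_force: 0.0
```

Request:
send_path(plan="0,0,-0.0333,0 | 0,0,-0.1,0 | 0,0,-0.1667,0 | 0,0,-0.2333,0 | -0.0833,0,-0.25,0 | -0.1667,0,-0.25,0 | -0.2,0,-0.25,0 | -0.2,0,-0.25,0 | -0.2,0,-0.25,0")

```text
time_s: 8.85
eef_pos: [0.6819, 0.2008, 0.193]
tool_rot: [[-0.956, 0.293, -0.001], [0.293, 0.956, 0.001], [0.001, 0.0, -1.0]]
contact_force: [0.0, 0.7, -0.8]
grip_width: 0.06
finger_force: 0.0
```

```bash
python3 - <<'E'
from m import *
f=grab("side"); P=cloud(f); cv2.imwrite("pics/s5.png",cv2.resize(f["image"][80:200,210:370],None,fx=4,fy=4))
m=(cv2.cvtColor(f["image"],cv2.COLOR_BGR2HSV)[...,1]<60)&(P[...,2]>.035)&(P[...,2]<.06)&(P[...,0]>.48)&(P[...,0]<.7)&(P[...,1]<.3)&(P[...,1]>.15)
T=P[m]; print(fit(T),np.median(T,0))
u=T[:,:2]@[.956,-.293]
for a in np.arange(u.min(),u.max(),.02): print(round(a,3),np.percentile(T[(u>=a)&(u<a+.02),2],[50,80]).round(4))
E
```

```text
(array([567.58444185, 233.79704746]), np.float64(-18.722435236756453), np.float64(152.7890160444183)) [0.6058691  0.22276251 0.04489432]
0.418 [0.0434 0.0448]
0.438 [0.0431 0.0447]
0.458 [0.0429 0.0442]
0.478 [0.0433 0.0445]
0.498 [0.045  0.0479]
0.518 [0.0473 0.0485]
0.538 [0.0473 0.0486]
0.558 [0.0456 0.0476]
```

View pics/s5.png

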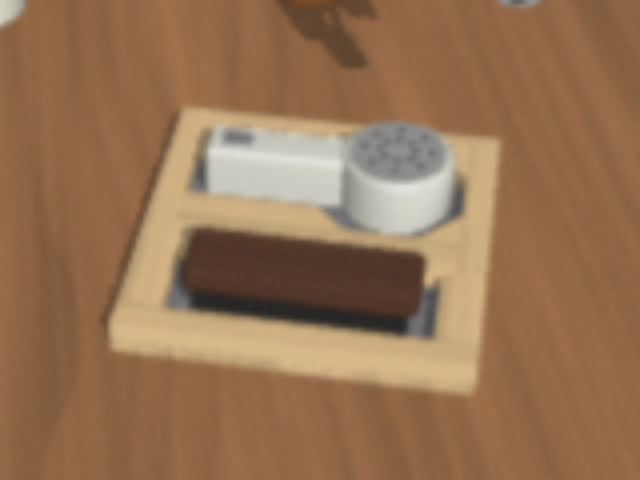

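The shaver lies flat. Its handle top is at about 44 mm and its head top at 48 mm, matching a seat on the 8 mm floor. It's centred within about 1 mm and the brush is undisturbed, so I'll hand in.

```bash
python3 -c "
from station import env; print(env.hand_in())"
```

```text
the job is handed in; nothing more can be done
None
```

The fabric shaver is lying flat, foil up, in its keyhole cutout, centred within about 1 mm by my measurement; it was set down and let go, the brush was not disturbed, and the job is handed in (no verdict was returned).

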